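# Find the staining dish with the cross underneath and put it to drain

## Task

One of the three white porcelain staining dishes on the mat has a black cross on its underside, which means that it is kept for fixative and must not be used. Turn the dishes up to find it, and set that one down (do not drop it) upside down, flat in the steel draining tray, so that its cross shows. Leave the other two lying flat on the mat, either way up, and do not disturb the glassware and tools around them.

Things in the scene. Friction and masses are not known exactly. Their poses are not given: they have to be found in the camera images.
- dish_1: One of three look-alike white porcelain dishes on the mat, hollow up, in no fixed order: square block 50 x 50 x 22 mm, about 90 g, round hollow 40 mm wide, 12 mm deep in its top. Just one has a black cross (two bars 42 x 7 mm, corner to corner) on its flat underside; poses do not tell which, it must be seen. Origin: centre of the underside; +z out of the hollow side, x and y square to the sides.
- dish_2: One of three look-alike white porcelain dishes on the mat, hollow up, in no fixed order: square block 50 x 50 x 22 mm, about 90 g, round hollow 40 mm wide, 12 mm deep in its top. Just one has a black cross (two bars 42 x 7 mm, corner to corner) on its flat underside; poses do not tell which, it must be seen. Origin: centre of the underside; +z out of the hollow side, x and y square to the sides.
- dish_3: One of three look-alike white porcelain dishes on the mat, hollow up, in no fixed order: square block 50 x 50 x 22 mm, about 90 g, round hollow 40 mm wide, 12 mm deep in its top. Just one has a black cross (two bars 42 x 7 mm, corner to corner) on its flat underside; poses do not tell which, it must be seen. Origin: centre of the underside; +z out of the hollow side, x and y square to the sides.
- mat: Grey-blue rubber bench mat, fixed, 380 mm (its x) x 440 mm (its y), 3 mm thick. Origin: centre of its underside, on the bench, so its top lies at z = 3 mm.
- tray: Stainless steel draining tray, fixed, 190 mm (its x) x 240 mm (its y) outside, walls 4 mm thick and 22 mm high with a rolled rim up to 25 mm, flat floor 4 mm thick. Origin: centre of its underside; the floor's surface is 4 mm above it. Two pieces of glassware drain in its +y half; its -y half (y from -115 to +20 mm) is free.
- drain_beaker: Small glass beaker standing upside down in the tray, 54 mm in diameter, 60 mm high. A bystander, to be left alone. Origin: centre of its underside.
- drain_vial: Glass vial standing upside down in the tray, 29 mm in diameter, 47 mm high. A bystander, to be left alone. Origin: centre of its underside.
- forceps: Steel forceps lying near the mat's -x edge, 128 mm long, 15 mm wide, 7 mm high. A bystander, to be left alone. Origin: centre of its underside.
- needle: Dissecting needle with a dark wooden handle, lying on the mat between two dishes, 140 mm long along its x, 7 mm high. A bystander, to be left alone. Origin: centre of its underside.
- petri: Closed clear petri dish, 60 mm in diameter, 15 mm high, near the mat's +x edge. A bystander, to be left alone. Origin: centre of its underside.
- vial: Capped glass vial, 24 mm in diameter, 48 mm high, standing near the mat's +x edge. A bystander, to be left alone. Origin: centre of its underside.
- cap_tube: Small clear tube with a red cap lying near the mat's +x edge, 48 mm long, 13 mm high. A bystander, to be left alone. Origin: centre of its underside.
Not all that is in view belongs to the job. Leave any orange or purple look-alike of the dish_3 alone. Leave any pink look-alike of the dish_1 alone.

How it is judged:
By the outcome, as a careful person would: the job done as asked, in the order asked, and still so for the second after the job is handed in, with the robot touching nothing.
It also fails if it takes over 69 s, if anything falls off the work surface, if the arm or the gripper's body presses on something with over 40 N, if the wrist force passes 120 N, or if a joint passes its speed limit or range.

## Robot

A 6-joint arm with a two-finger parallel gripper is mounted at the origin on the work surface. World frame = base frame: x ahead of the robot, y to its left, z up, the work surface at z = 0. Lengths are in m, angles in degrees, forces in N, time in s.
With the tool pointing down it reaches from about 0.2 to 0.875 m from the base axis. Payload 3.4 kg.
Tool frame: the origin (TCP) lies between the finger pads; the fingertips stand 19 mm ahead of it and the grasp point (between the pads) is the TCP; z points along the fingers, x is the direction in which the jaws open and shut, and the axes are right-handed (so a half turn about z gives the same grasp; the last joint's range is limited). The gripper opens to 94 mm and grips with 3 to 60 N. Pads are 16 mm wide; open, the fingers measure 119 mm over their backs; the gripper's body (75 mm by 177 mm) begins 78 mm behind the grasp point.
Start: joints at [-74.886, 15.808, 86.224, -0, 77.962, -6.933], TCP at [0.216, -0.533, 0.203] pointing down, gripper open.
Joint ranges: [-165.64, 165.64], [-43.16, 119.46], [12.63, 154.43], [-67.54, 247.53], [6.08, 155.33], [-154.97, 154.97]. Speed limits (degrees/s): [147.25, 147.25, 180, 180, 180, 180].

## Interface

Orientations are given as [roll, pitch, yaw] about the fixed x, y, z axes, in that order (R = Rz(yaw) Ry(pitch) Rx(roll)).
In Python, from rig import env gives the robot as it stands. Calls block until the motion is done:
- env.move_to(position, orientation): joint-space move of the TCP to a pose.
- env.servo_line(position, ori=None, rate=0.15): straight line of the TCP; ori=None keeps the orientation; rate is the mean speed in m/s.
- env.move_joints(angles): joint-space move.
- env.open_gripper() and env.grasp(f_grip=None): open the fingers fully, or close them until they stop; f_grip is the grip in N (None keeps the last).
- env.hold(seconds).
- env.ik(position, orientation): joint angles nearest the present ones, or None.
- env.get_obs(): the state.
- env.snapshot(name): name is "side" or "top"; returns a dict with "frame" (420x560x3 uint8, red, green, blue), "camera_matrix" (3x3 intrinsics, pixels), "rvec" (rotation vector, rad) and "tvec" (3), from world to camera coordinates, as OpenCV has them. Camera axes: x right, y down, z forward; pixel columns grow to the right and rows downward; lengths in m; the calibration is good to about 2 mm. A picture is of the moment at which its call begins. There is no depth.
A pose or a line that the arm cannot do raises env.IKError and nothing moves.
- env.close_job(): hands the job in, once; it reports no verdict.
Trained networks look in the newest picture that a camera, given by its name, has taken for a name from the list of things; names that differ only in an ending like _2 or _b are one class to them, and where a whole thing is asked for, a point or a joint stands for the part that bears it (a point fixed in the world has none). Each returns a list of dicts, best first, with "score" (0 to 1); they miss things now and then, are a little off and sometimes report something else, mostly with a low value. They report only what shows in the picture. A call takes as long as a camera call. They do not tell look-alikes from the thing itself.
- env.trace(camera, name): "mask" (420x560 bool, what is visible of it) and "centre" ([row, column] in pixels, amid what is visible of it).
- env.pinpoint(camera, name): "centre" ([row, column] in pixels: a listed point, or the origin of a listed thing).
The state is a dict: "time_s": time; "joint_positions": joint angles; "joint_velocities": joint speeds; "joint_efforts": joint torques, N m; "tool_pos": TCP position; "ee_rot": TCP orientation; "ft_force": force on the tool from outside, world axes, zero at the start; "ft_torque": the same for the moment, N m; "grip_width": opening from 0.0 (shut) to 1.0 (fully open).
Only numpy, scipy, OpenCV 4.12 (cv2) and the standard library are available. Lean on these libraries where they do the work, as an engineer would, in place of code of your own. Each camera call takes 0.05 s, during which the arm holds its last target.

## Working session

There is one attempt and no reset: what is moved stays moved. The work goes in short steps, each a Python script; the robot and the scene stay as the last script left them, time stands still between calls to the robot, and variables do not carry over. Pictures are saved under pics/ and viewed, and the job is handed in when it is done.

```bash
ls; mkdir -p pics; python3 - <<'E'
from rig import env
import cv2,numpy as np
for c in("top","side"):
    s=env.snapshot(c); cv2.imwrite(f"pics/{c}0.png",s["frame"][:,:,::-1]); print(c,s["camera_matrix"],s["rvec"],s["tvec"])
    R=cv2.Rodrigues(s["rvec"])[0];print(-R.T@s["tvec"])
    for n in("dish_1","tray","needle"):
        for d in env.pinpoint(c,n):print(n,d)
print(env.get_obs())
E
```

```text
pics
top [[508.58259943   0.         282.0217266 ]
 [  0.         508.58259943 209.4276931 ]
 [  0.           0.           1.        ]] [ 2.23358383 -2.17777844  0.07624518] [-0.02676021  0.58903298  1.29456332]
[0.52444194 0.01301804 1.32225615]
dish_1 {'centre': [304.7, 212.0], 'score': 0.95}
dish_1 {'centre': [238.9, 278.8], 'score': 0.94}
dish_1 {'centre': [177.2, 188.3], 'score': 0.83}
dish_1 {'centre': [233.4, 326.1], 'score': 0.77}
dish_1 {'centre': [252.7, 387.1], 'score': 0.74}
dish_1 {'centre': [126.3, 295.2], 'score': 0.68}
dish_1 {'centre': [289.9, 448.0], 'score': 0.67}
tray {'centre': [247.3, 136.2], 'score': 0.62}
needle {'centre': [230.0, 357.4], 'score': 0.41}
side [[487.80168788   0.         283.04280848]
 [  0.         487.80168788 215.64197179]
 [  0.           0.           1.        ]] [ 0.14203078 -2.84065597  1.2048926 ] [0.56586328 0.05651643 1.38029901]
[0.44995871 1.00662221 1.00641424]
dish_1 {'centre': [163.4, 316.1], 'score': 0.77}
dish_1 {'centre': [192.6, 302.8], 'score': 0.75}
dish_1 {'centre': [209.7, 204.1], 'score': 0.72}
dish_1 {'centre': [174.4, 2
[... 299 characters left out ...]
'score': 0.41}
{'time_s': 0.4, 'joint_positions': array([-7.48844784e+01,  1.58120181e+01,  8.62355574e+01,  5.47513428e-04,
        7.79631238e+01, -6.93106416e+00]), 'joint_velocities': array([ 0.01344346, -0.00109139, -0.21954293, -0.04335545,  0.02962315,
        0.11280287]), 'joint_efforts': array([-2.31209277e-03, -4.04011881e+01, -2.37169307e+01,  6.99091936e-02,
        2.76159262e-02, -4.84369775e-05]), 'tool_pos': array([ 0.21582862, -0.5328827 ,  0.20297443]), 'ee_rot': array([-1.79998177e+02,  1.05564252e-02, -6.79535283e+01]), 'ft_force': array([ 0.10993476, -0.05288936,  0.78980508]), 'ft_torque': array([-0.00659035, -0.04172772,  0.00078695]), 'grip_width': 0.998429347997594}
```

View pics/top0.png

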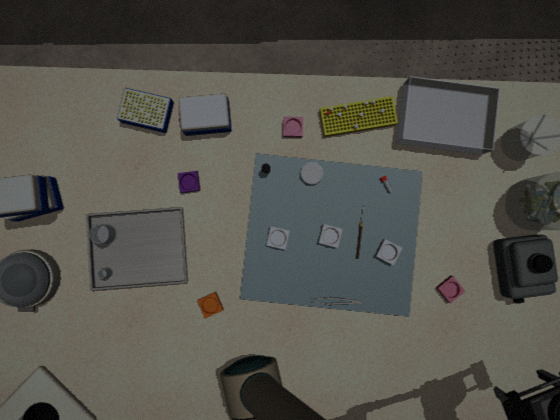

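View pics/side0.png

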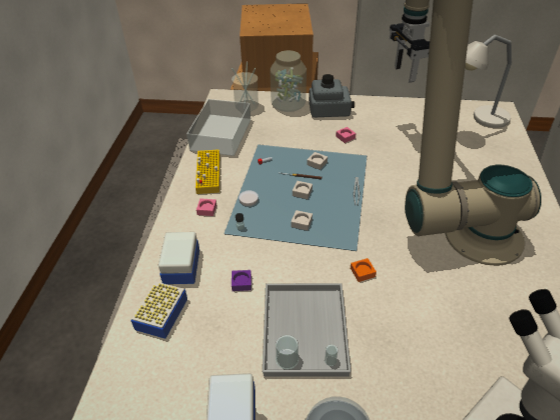

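```bash
cat > h.py <<'E'
from rig import env
import cv2,numpy as np
from scipy.spatial.transform import Rotation as Ro
def snap(c,fn=None):
    s=env.snapshot(c)
    if fn: cv2.imwrite(f"pics/{fn}.png",s["frame"][:,:,::-1])
    return s
def unproj(s,uv,z):
    R=cv2.Rodrigues(s["rvec"])[0];C=-R.T@np.ravel(s["tvec"])
    d=R.T@np.linalg.inv(s["camera_matrix"])@np.array([uv[0],uv[1],1.])
    return C+d*(z-C[2])/d[2]
def proj(s,p):
    return cv2.projectPoints(np.array(p,float).reshape(-1,1,3),s["rvec"],s["tvec"],s["camera_matrix"],None)[0].reshape(-1,2)
E
python3 - <<'E'
from h import *
for c in("top","side"):
    s=snap(c)
    ds=env.trace(c,"dish_1")
    for d in ds:
        m=d["mask"].astype(np.uint8); 
        col=s["frame"][d["mask"]].mean(0)
        cn=max(cv2.findContours(m,0,2)[0],key=cv2.contourArea)
        pts=np.array([unproj(s,q[0],.025 if c=="top" else .014)[:2] for q in cn],np.float32)
        r=cv2.minAreaRect(pts)
        print(c,round(d["score"],2),np.round(d["centre"]),col.round(),np.round(r[0],4),np.round(r[1],3),round(r[2],1))
    for d in env.pinpoint(c,"dish_1"):
        print(' pp',d, unproj(s,d["centre"][::-1],.003).round(4))
    for n in ("tray","needle","mat","forceps","vial","petri","drain_beaker","drain_vial"):
        for d in env.pinpoint(c,n)[:1]: print(n,d,unproj(s,d["centre"][::-1],0).round(4))
    for d in env.trace(c,"tray")[:1]:
        cn=max(cv2.findContours(d["mask"].astype(np.uint8),0,2)[0],key=cv2.contourArea)
        pts=np.array([unproj(s,q[0],.025)[:2] for q in cn],np.float32); print("tray",cv2.minAreaRect(pts))
E
```

```text
top 0.77 [126. 294.] [100.  67.  79.] [ 0.8024 -0.036 ] [0.052 0.049] 1.4
top 0.73 [180. 186.] [56. 29. 68.] [0.6553 0.2279] [0.054 0.053] 8.9
top 0.66 [306. 211.] [102.  55.  20.] [0.3433 0.1634] [0.05  0.053] 27.8
top 0.65 [237. 279.] [107. 109. 114.] [ 0.5163 -0.003 ] [0.051 0.051] 77.4
top 0.6 [254. 389.] [100. 102. 105.] [ 0.4891 -0.286 ] [0.055 0.053] 64.3
top 0.56 [289. 450.] [93. 56. 67.] [ 0.3963 -0.4476] [0.059 0.054] 40.4
 pp {'centre': [287.8, 447.3], 'score': 0.89} [ 0.3976 -0.446   0.003 ]
 pp {'centre': [235.0, 276.7], 'score': 0.85} [5.234e-01 1.000e-04 3.000e-03]
 pp {'centre': [126.4, 297.1], 'score': 0.8} [ 0.8089 -0.0462  0.003 ]
 pp {'centre': [300.6, 212.8], 'score': 0.79} [0.3512 0.1598 0.003 ]
 pp {'centre': [180.7, 188.3], 'score': 0.77} [0.6585 0.233  0.003 ]
 pp {'centre': [234.9, 327.6], 'score': 0.71} [ 0.527 -0.132  0.003]
tray {'centre': [247.0, 135.5], 'score': 0.57} [0.4835 0.3633 0.    ]
needle {'centre': [229.9, 355.6], 'score': 0.47} [ 0.5418 -0.2052  0.    ]
forceps {'centre': [299.7, 332.4], 'score': 0.62} [ 0.3599 -0.1482  0.    ]
vial {'centre'
[... 1480 characters left out ...]
tray {'centre': [329.2, 306.9], 'score': 0.92} [0.4742 0.3548 0.    ]
needle {'centre': [175.3, 296.5], 'score': 0.52} [ 0.5484 -0.2204  0.    ]
mat {'centre': [191.8, 299.6], 'score': 0.68} [ 0.5318 -0.1403  0.    ]
forceps {'centre': [193.5, 354.3], 'score': 0.39} [ 0.3619 -0.1478  0.    ]
vial {'centre': [224.8, 240.3], 'score': 0.63} [0.6923 0.021  0.    ]
petri {'centre': [202.6, 252.5], 'score': 0.69} [ 0.6712 -0.0773  0.    ]
drain_beaker {'centre': [358.3, 289.8], 'score': 0.67} [0.5076 0.4354 0.    ]
drain_vial {'centre': [360.9, 331.5], 'score': 0.54} [0.4129 0.4326 0.    ]
tray ((0.478534460067749, 0.362141489982605), (0.19354526698589325, 0.25320470333099365), 5.5901923179626465)
```

```bash
cat >> h.py <<'E'
def fit_box(snaps,x0,size,z0,segs,K=4):
    """snaps list, x0=(x,y,yawdeg); maximise IoU of box hull with binary seg (float imgs)"""
    from scipy.optimize import minimize
    sx,sy,h=size
    def cost(p,full=False):
        c=0;a=np.deg2rad(p[2]);Rz=np.array([[np.cos(a),-np.sin(a)],[np.sin(a),np.cos(a)]])
        P=[]
        for dx in(-1,1):
            for dy in(-1,1):
                q=Rz@[dx*sx/2,dy*sy/2]+p[:2]
                P+=[[*q,z0],[*q,z0+h]]
        for s,(g,o) in zip(snaps,segs):
            uv=(proj(s,P)-o+0.5)*K-0.5
            hull=cv2.convexHull(uv.astype(np.float32))
            im=np.zeros(g.shape,np.uint8)
            cv2.fillConvexPoly(im,np.round(hull*16).astype(np.int32),1,shift=4)
            i=(im*g).sum();c+=1-i/(im.sum()+g.sum()-i)
        return c
    best=None
    for y0 in(0,8,-8):
        r=minimize(cost,[x0[0],x0[1],x0[2]+y0],method="Nelder-Mead",options=dict(initial_simplex=np.array([x0,x0,x0,x0])+np.array([[0,0,y0],[.006,0,y0],[0,.006,y0],[0,0,y0+8]]),xatol=1e-5,fatol=1e-5))
        if best is None or r.fun<best.fun: best=r
    return best.x,best.fun
def seg_dish(s,xy,z,half=16,K=4,ht=None):
    uv=proj(s,[[xy[0],xy[1],z]])[0].round().astype(int)
    o=uv-half
    f=s["frame"][o[1]:o[1]+2*half,o[0]:o[0]+2*half].astype(np.float32)
    v=f[...,0]  # red: white high, blue mat low
    v=cv2.resize(v,None,fx=K,fy=K,interpolation=cv2.INTER_LINEAR)
    t,b=cv2.threshold(v.clip(0,255).astype(np.uint8),0,1,cv2.THRESH_OTSU)
    n,l,st,_=cv2.connectedComponentsWithStats(b)
    c=1+np.argmax(st[1:,4]); b=(l==c).astype(np.uint8)
    cn=cv2.findContours(b,cv2.RETR_EXTERNAL,2)[0]; b=cv2.drawContours(np.zeros_like(b),cn,-1,1,-1)
    return b,o
E
python3 - <<'E'
from h import *
S=[snap("top"),snap("side")]
for x0 in([.515,-.004,-13],[.525,-.134,-12],[.489,-.286,-25]):
    segs=[seg_dish(s,x0,.014) for s in S]
    print(x0,"both",fit_box(S,x0,(.05,.05,.022),.003,segs))
    for i in(0,1): print(i,fit_box(S[i:i+1],x0,(.05,.05,.022),.003,segs[i:i+1]),segs[i][0].mean())
    cv2.imwrite(f"pics/seg{abs(x0[1])}.png",np.hstack([np.hstack([b*255,cv2.resize(s["frame"][o[1]:o[1]+32,o[0]:o[0]+32,0],None,fx=4,fy=4)]) for s,(b,o) in zip(S,segs)]))
# IK feasibility
E
python3 -c "
import cv2,numpy as np,glob
cv2.imwrite('pics/segall.png',np.vstack([cv2.imread(f) for f in sorted(glob.glob('pics/seg0*.png'))]))"
```

```text
[0.515, -0.004, -13] both (array([ 5.17551966e-01, -2.95525998e-03, -1.11244957e+01]), np.float64(0.38680799452415104))
0 (array([ 5.17569435e-01, -2.95417621e-03, -1.20945560e+01]), np.float64(0.038954869358669875)) 0.3704833984375
1 (array([ 0.51593944, -0.01172019, -9.82150549]), np.float64(0.3305673485140872)) 0.212158203125
[0.525, -0.134, -12] both (array([  0.52620405,  -0.1379904 , -12.57765459]), np.float64(0.45319565437599596))
0 (array([  0.52596398,  -0.13803661, -13.7902594 ]), np.float64(0.08151093439363821)) 0.36669921875
1 (array([ 0.52518596, -0.15552188, -8.38309091]), np.float64(0.3517507958162801)) 0.1751708984375
[0.489, -0.286, -25] both (array([  0.48756807,  -0.29229927, -26.78609741]), np.float64(1.111886079628015))
0 (array([  0.48756807,  -0.29229927, -26.78609741]), np.float64(0.11188607962801511)) 0.373046875
1 (array([  0.489,  -0.286, -25.   ]), np.float64(1.0)) 0.1727294921875
```

View pics/segall.png

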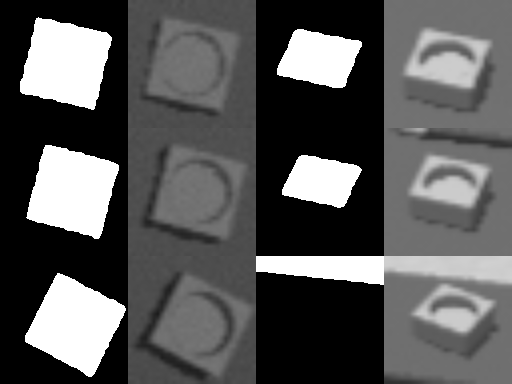

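```bash
python3 - <<'E'
from h import *
S=[snap("top"),snap("side")]
for x0 in([.515,-.004,-13],[.525,-.134,-12],[.489,-.286,-25]):
    segs=[seg_dish(s,x0,.02,half=h) for s,h in zip(S,(16,11))]
    print("both",fit_box(S,x0,(.05,.05,.0001),.025,segs))
    for i in(0,1): print(i,fit_box(S[i:i+1],x0,(.05,.05,.0001),.025,segs[i:i+1]),segs[i][0].mean())
# IK feasibility
xs=np.array([[.517,-.004,-12],[.526,-.137,-13],[.488,-.289,-26.5]])
for x,y,w in xs:
    for k in range(4):
        hd=np.deg2rad(w+90*k); h=np.array([np.cos(hd),np.sin(hd),0])
        row=[]
        for th in(-45,-30,0,45,60,90,110):
            t=np.deg2rad(th); z=h*np.sin(t)-np.array([0,0,1])*np.cos(t)
            jx=np.cross([0,0,1.],h)
            best=None
            for sg in(1,-1):
                X=jx*sg;M=np.column_stack([X,np.cross(z,X),z])
                q=env.ik([x,y,.025 if th<60 else .2],Ro.from_matrix(M).as_euler('xyz',degrees=True))
                row.append((th,sg, None if q is None else [int(v) for v in q]))
        print(x,y,round(w+90*k)); [print("   ",r) for r in row if 1]
E
```

```text
both (array([ 5.16952858e-01, -2.40800032e-03, -1.18902161e+01]), np.float64(0.10298663209404169))
0 (array([ 5.17770119e-01, -3.29293770e-03, -1.15506918e+01]), np.float64(0.04212860310421285)) 0.36944580078125
1 (array([ 5.15987352e-01, -2.23712594e-03, -1.18146157e+01]), np.float64(0.026516220028208748)) 0.4541580578512397
both (array([  0.52509836,  -0.13672399, -12.97655484]), np.float64(0.09858423093817692))
0 (array([  0.52626069,  -0.13754748, -13.08639906]), np.float64(0.03352490421455934)) 0.36968994140625
1 (array([  0.52481239,  -0.13639826, -12.60125079]), np.float64(0.0263879369431117)) 0.37332128099173556
both (array([  0.48757511,  -0.28794464, -25.71590216]), np.float64(0.07975043037890062))
0 (array([  0.48830024,  -0.28856366, -26.38967224]), np.float64(0.026914450496635656)) 0.371337890625
1 (array([  0.48701167,  -0.2878017 , -26.72608066]), np.float64(0.02033898305084747)) 0.30178202479338845
0.517 -0.004 -12
    (-45, 1, [-9, 46, 74, 1, 104, -87])
    (-45, -1, [-9, 46, 74, 1, 104, 92])
    (-30, 1, [-9, 37, 84, 1, 88, -87])
    (-30, -1, [-9, 37, 84, 1, 88, 92
[... 5393 characters left out ...]
64, -5, 109, 82])
    (45, -1, [-33, 50, 64, -5, 109, -97])
    (60, 1, [-33, 52, 46, -9, 140, 79])
    (60, -1, [-33, 52, 46, -9, 140, -100])
    (90, 1, None)
    (90, -1, None)
    (110, 1, None)
    (110, -1, None)
0.488 -0.289 244
    (-45, 1, [-62, 37, 96, 35, 79, -53])
    (-45, -1, [-62, 37, 96, 35, 79, 126])
    (-30, 1, [-55, 30, 98, 27, 68, -43])
    (-30, -1, [-55, 30, 98, 27, 68, 136])
    (0, 1, [-37, 23, 101, 0, 54, -11])
    (0, -1, None)
    (45, 1, [-10, 35, 101, -47, 67, 44])
    (45, -1, [-10, 35, 101, -47, 67, -135])
    (60, 1, [-4, 30, 93, -53, 89, 39])
    (60, -1, [-4, 30, 93, -53, 89, -140])
    (90, 1, None)
    (90, -1, None)
    (110, 1, None)
    (110, -1, None)
```

```bash
cat >> h.py <<'E'
D={3:(.4877,-.2881,-26.2),2:(.5255,-.1369,-12.9),1:(.5170,-.0026,-11.9)}
AH=.011
def pose(P,w,th):
    """P: pad point, w: dish yaw; h = dish +y dir; th: tool tilt"""
    hd=np.deg2rad(w+90); h=np.array([np.cos(hd),np.sin(hd),0]); t=np.deg2rad(th)
    z=h*np.sin(t)-np.array([0,0,1])*np.cos(t); X=-np.cross([0,0,1.],h)
    M=np.column_stack([X,np.cross(z,X),z])
    return np.array(P)-AH*z, Ro.from_matrix(M).as_euler('xyz',degrees=True), z
def st(tag=""):
    o=env.get_obs(); print(tag,"t",round(o["time_s"],2),"tcp",o["tool_pos"].round(4),"F",o["ft_force"].round(1),"g",round(o["grip_width"],3))
    return o
def pick(P,w,th=-45,back=.07,f=25):
    p,o,z=pose(P,w,th)
    env.move_to(p-back*z,o); st("pre")
    env.servo_line(p,rate=.1); st("at")
    env.grasp(f); st("grasped")
E
python3 - <<'E'
from h import *
st()
x,y,w=D[3]
pick([x,y,.018],w)
p,o,z=pose([x,y,.15],w,-45); env.servo_line(p,rate=.2); st("lift")
for th in (0,45):
    p,o,z=pose([x,y,.15],w,th); env.move_to(p,o); st(th)
s=snap("side","s3"); snap("top","t3")
c=proj(s,[[x,y,.15]])[0].astype(int); print(c)
cv2.imwrite("pics/s3z.png",cv2.resize(s["frame"][max(0,c[1]-50):c[1]+50,c[0]-60:c[0]+60,::-1],None,fx=5,fy=5))
E
```

```text
t 1.8 tcp [ 0.2159 -0.533   0.2031] F [-0.3 -0.4  0.2] g 0.998
pre t 3.47 tcp [ 0.5128 -0.2378  0.0758] F [-1.2 -0.1 -0.8] g 0.997
at t 4.32 tcp [ 0.4915 -0.2812  0.026 ] F [-0.4  0.9  0.8] g 1.0
grasped t 5.17 tcp [ 0.4911 -0.2811  0.0258] F [-0.3  0.5  0.3] g 0.501
lift t 5.97 tcp [ 0.4904 -0.2807  0.1566] F [ 0.2 -0.1 -1.3] g 0.5
0 t 6.74 tcp [ 0.4862 -0.2874  0.1592] F [-0.3  0.4 -1.2] g 0.499
45 t 7.38 tcp [ 0.4841 -0.2938  0.1559] F [-0.6  0.8 -1. ] g 0.504
[318 125]
```

View pics/s3z.png

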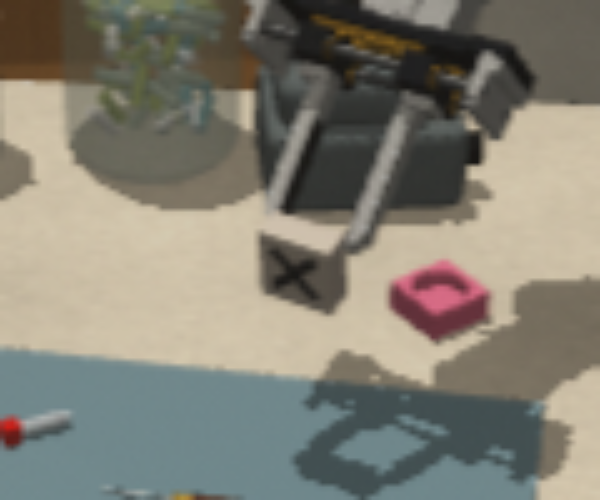

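The cross is visible on dish 3's underside, at about (318,125) in the side picture. I'll stand it on its edge here and regrasp it.

```bash
python3 - <<'E'
from h import *
x,y,w=D[3]
p,o,z=pose([x,y,.034],w,45); env.servo_line(p,o,rate=.15); a=st("low")
for k in range(9):
    p=p-[0,0,.001]; env.servo_line(p,rate=.02); b=st(round(p[2]-pose([0,0,0],w,45)[0][2],4))
    if b["ft_force"][2]-a["ft_force"][2]>3: break
s=snap("side","stand0")
c=proj(s,[[x,y,.03]])[0].astype(int)
cv2.imwrite("pics/stand0z.png",cv2.resize(s["frame"][c[1]-50:c[1]+50,c[0]-60:c[0]+60,::-1],None,fx=5,fy=5))
E
```

```text
low t 8.4 tcp [ 0.4848 -0.2953  0.0425] F [-0.5  0.8 -1.4] g 0.501
0.033 t 8.65 tcp [ 0.4844 -0.2954  0.0414] F [-0.7  0.9 -1.2] g 0.499
0.032 t 8.9 tcp [ 0.4842 -0.2951  0.0399] F [-0.1  0.3 -2. ] g 0.5
0.031 t 9.15 tcp [ 0.4844 -0.2952  0.039 ] F [-0.  -0.2  0.4] g 0.503
0.03 t 9.4 tcp [ 0.4844 -0.2951  0.0388] F [-1.3 -1.8  5.5] g 0.499
```

View pics/stand0z.png

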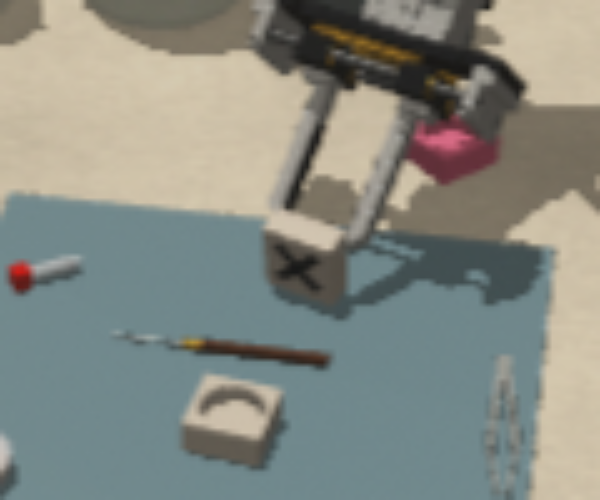

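```bash
python3 - <<'E'
from h import *
x,y,w=D[3]
env.open_gripper(); st("open")
s=snap("side","stand1");t=snap("top","stand1t")
p,o,z=pose([x,y,.031],w,45); env.servo_line(p-.08*z,o,rate=.15); st("back")
s=snap("side","stand2");t=snap("top","stand2t")
for q,n in((s,"a"),(t,"b")):
    c=proj(q,[[x,y,.03]])[0].astype(int)
    cv2.imwrite(f"pics/st2{n}.png",cv2.resize(q["frame"][c[1]-40:c[1]+40,c[0]-40:c[0]+40,::-1],None,fx=5,fy=5))
im=np.hstack([cv2.imread("pics/st2a.png"),cv2.imread("pics/st2b.png")]);cv2.imwrite("pics/st2.png",im)
E
```

```text
open t 10.32 tcp [ 0.4843 -0.2951  0.0378] F [ 0.1 -0.8 -0.4] g 0.996
back t 11.11 tcp [ 0.4591 -0.3452  0.095 ] F [-0.3  0.3  0.5] g 0.998
```

View pics/st2.png

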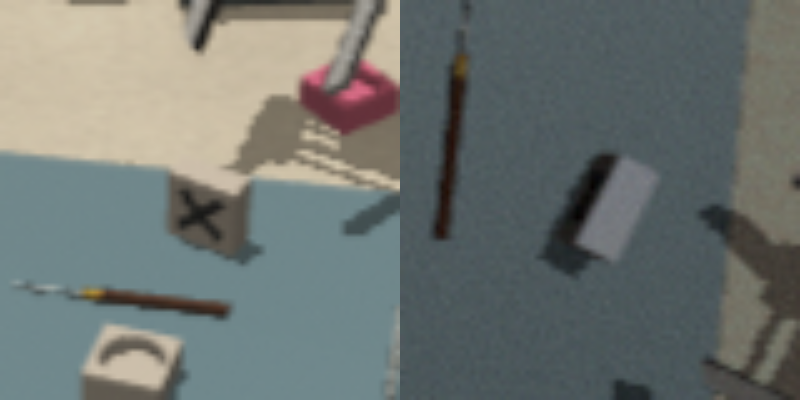

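```bash
python3 - <<'E'
from h import *
import cv2
class F(dict):pass
x,y,w=D[3]
S=[]
for c in("top","side"):
    s=env.snapshot(c); S.append(s)
hd=np.deg2rad(w+90);h=np.array([np.cos(hd),np.sin(hd)])
x0=[x-.004*0+h[0]*.004,y+h[1]*.004,w]
segs=[seg_dish(s,x0,.053,half=q) for s,q in zip(S,(13,9))]
for i in(0,1): print(fit_box(S[i:i+1],x0,(.05,.022,.0001),.053,segs[i:i+1]),segs[i][0].mean(),segs[i][1])
print(fit_box(S,x0,(.05,.022,.0001),.053,segs))
cv2.imwrite("pics/sg.png",np.hstack([cv2.resize(b*255,(300,300)) for b,_ in segs]+[cv2.resize(s["frame"][o[1]:o[1]+n,o[0]:o[0]+n,0],(300,300)) for s,(b,o),n in zip(S,segs,(26,18))]))
for ww in(-40,-26,-10,6,20,35):
  for th in(-45,0,45):
    p,o,z=pose([.484,.309,.019],ww,th)
    q=env.ik(p,o);q2=env.ik(p+[0,0,.1],o); print(ww,th,None if q is None else q.round(),None if q2 is None else q2.round())
E
```

```text
(array([  0.48790338,  -0.29349718, -18.74838147]), np.float64(0.6495554238292828)) 0.7798631656804734 [377 238]
(array([  0.49263775,  -0.29418387, -26.73678652]), np.float64(0.6332992849846782)) 0.566358024691358 [307 142]
(array([  0.49110723,  -0.29240785, -28.35229352]), np.float64(1.279139745361947))
-40 -45 [ 34.  51.  63. -12. 109.  74.] [ 34.  46.  58. -13. 118.  72.]
-40 0 [ 26.  24. 100.  -0.  55.  66.] [26. 19. 93. -0. 68. 66.]
-40 45 [  4.  21. 140. 115.  34. -66.] [  4.   7. 132.  80.  31. -24.]
-26 -45 [ 38.  49.  67. -19. 105.  66.] [ 38.  45.  62. -20. 114.  63.]
-26 0 [ 26.  24. 100.  -0.  55.  52.] [26. 19. 93. -0. 68. 52.]
-26 45 [ -3.  23. 134.  88.  41. -57.] [ -3.  11. 127.  67.  45. -28.]
-10 -45 [ 43.  47.  73. -26.  98.  58.] [ 43.  42.  69. -26. 106.  54.]
-10 0 [ 26.  24. 100.  -0.  55.  36.] [26. 19. 93. -0. 68. 36.]
-10 45 [ -6.  26. 125.  67.  50. -51.] [ -6.  16. 119.  57.  58. -33.]
6 -45 [ 47.  43.  81. -32.  89.  52.] [ 47.  38.  77. -32.  97.  46.]
6 0 [ 26.  24. 100.  -0.  55.  20.] [26. 19. 93. -0. 68. 20.]
6 45 [ -5.  30. 115.  53.  60. -49.] [ -5.  21. 109.  48.  69. -37.]
20 -45 [ 50.  40.  90. -38.  80.  48.] [ 50.  34.  85. -38.  89.  41.]
20 0 [ 26.  24. 100.  -0.  55.   6.] [26. 19. 93. -0. 68.  6.]
20 45 [ -3.  34. 105.  44.  69. -50.] [ -3.  26. 100.  42.  79. -41.]
35 -45 [ 53.  36.  99. -46.  70.  44.] [ 53.  29.  94. -43.  78.  36.]
35 0 [ 26.  24. 100.  -0.  55.  -9.] [26. 19. 93. -0. 68. -9.]
35 45 [  1.  37.  96.  36.  79. -52.] [  1.  31.  91.  36.  88. -46.]
```

View pics/sg.png

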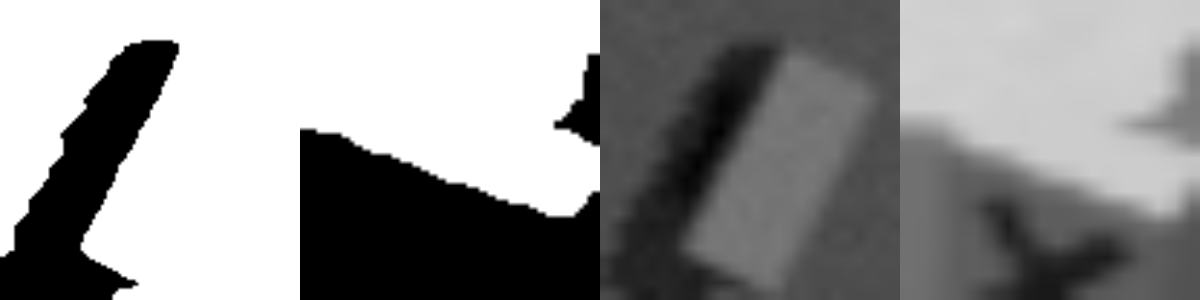

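```bash
python3 - <<'E'
from h import *
x,y,w=D[3]
s=snap("top")
print(unproj(s,(392.4,252.2),.053))
o=np.array([377,238]);v=cv2.resize(s["frame"][238:264,377:403,0],None,fx=4,fy=4)
for T in(92,98):
    b=(v>T).astype(np.uint8);b=cv2.morphologyEx(b,cv2.MORPH_OPEN,np.ones((7,7)))
    n,l,stt,_=cv2.connectedComponentsWithStats(b); b=(l==1+np.argmax(stt[1:,4])).astype(np.uint8)
    print(b.sum()/16,fit_box([s],[.49,-.29,w],(.05,.022,.0001),.053,[(b,o)]))
E
```

```text
[ 0.48771665 -0.28967308  0.053     ]
173.125 (array([  0.4877371 ,  -0.2900708 , -26.40279034]), np.float64(0.045925414364640926))
160.75 (array([  0.48761102,  -0.28937031, -26.48528316]), np.float64(0.1112646855563234))
```

```bash
python3 - <<'E'
from h import *
x,y,w=D[3]
s=snap("side")
c=proj(s,[[x,y,.03]])[0].astype(int)
hd=np.deg2rad(w+90);h=np.array([np.cos(hd),np.sin(hd)]);e=np.array([-h[1],h[0]])
def rel(p): d=np.array(p[:2])-[x,y]; return (d@h).round(4),(d@e).round(4)
u=unproj(s,c-40+np.array([202,213])/5-.5,.028); print("underside cross",u,rel(u))
print("top fit",rel([.4877,-.29]))
# top face corners in side zoom
for uv in((170,172),(200,160),(252,178),(225,195)):
    u=unproj(s,c-40+np.array(uv)/5-.5,.053);print(u.round(4),rel(u))
for d in env.pinpoint("side","dish_1"): 
    if np.hypot(*(np.array(d["centre"][::-1])-c))<15: u=unproj(s,d["centre"][::-1],.028);print(d,u.round(4),rel(u))
E
```

```text
underside cross [ 0.48979134 -0.28061667  0.028     ] (np.float64(0.0076), np.float64(0.0014))
top fit (np.float64(-0.0017), np.float64(-0.0008))
[ 0.5121 -0.2898  0.053 ] (np.float64(0.0093), np.float64(-0.0226))
[ 0.4933 -0.3047  0.053 ] (np.float64(-0.0124), np.float64(-0.0124))
[ 0.4585 -0.2879  0.053 ] (np.float64(-0.0127), np.float64(0.0263))
[ 0.4751 -0.2681  0.053 ] (np.float64(0.0124), np.float64(0.0202))
{'centre': [155.2, 314.3], 'score': 0.69} [ 0.496  -0.2959  0.028 ] (np.float64(-0.0033), np.float64(-0.0108))
```

```bash
python3 - <<'E'
from h import *
x,y,w=D[3]; w=-26.4
hd=np.deg2rad(w+90);h=np.array([np.cos(hd),np.sin(hd),0])
o=env.get_obs(); env.servo_line(o["tool_pos"]+[0,0,.08],rate=.25)
p,q,z=pose([x,y,.2],w,0); env.move_to(p,q); st("top")
P=np.array([x,y,.030])+.0028*h
p,q,z=pose(P,w,-45)
env.move_to(p-.09*z,q); st("pre")
s=snap("side")
env.servo_line(p,rate=.1); st("at")
s=snap("side","rg0");t=snap("top","rg0t")
env.grasp(30); st("gr")
s2=snap("side","rg1")
ims=[]
for f in(s,t,s2):
    c=proj(f,[[x,y,.03]])[0].astype(int)
    ims.append(cv2.resize(f["frame"][c[1]-26:c[1]+26,c[0]-26:c[0]+26,::-1],None,fx=5,fy=5))
cv2.imwrite("pics/rg.png",np.hstack(ims))
E
```

```text
top t 12.56 tcp [ 0.4871 -0.2868  0.2098] F [-0.9 -0.1 -0.3] g 0.998
pre t 13.42 tcp [ 0.5195 -0.2237  0.1   ] F [0.4 0.1 0.8] g 1.002
at t 14.52 tcp [ 0.4929 -0.2785  0.0381] F [0.9 0.6 0.9] g 0.998
gr t 16.22 tcp [ 0.4923 -0.2786  0.0377] F [-0.6  0.4 -0.4] g 0.008
```

View pics/rg.png

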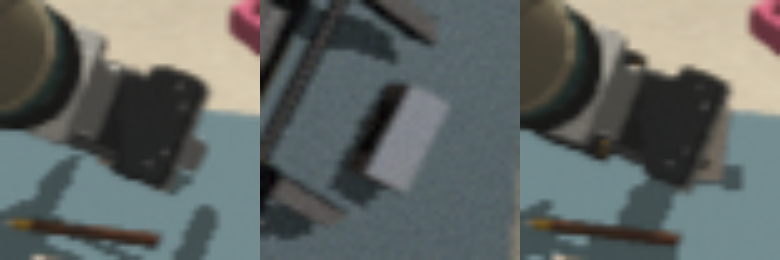

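```bash
python3 - <<'E'
from h import *
x,y,w=D[3]
ims=[]
for n in("top","side"):
    f=snap(n)
    c=proj(f,[[x,y,.03]])[0].astype(int)
    ims.append(cv2.resize(f["frame"][c[1]-40:c[1]+40,c[0]-40:c[0]+40,::-1],None,fx=5,fy=5))
cv2.imwrite("pics/rg2.png",np.hstack(ims))
E
```

```text
(no output)
```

View pics/rg2.png

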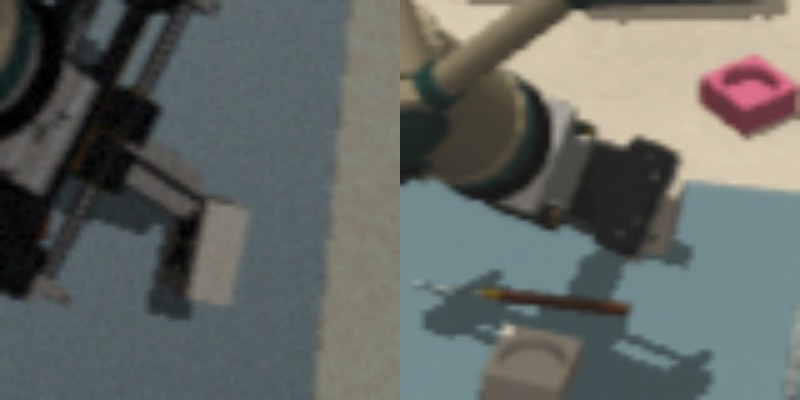

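```bash
python3 - <<'E'
from h import *
x,y,w=D[3];w=-26.4
s=snap("top")
hd=np.deg2rad(w+90);h=np.array([np.cos(hd),np.sin(hd),0]);e=np.array([-h[1],h[0],0])
im=cv2.imread("pics/rg0t.png")
P=np.array([x,y,.030])+.0028*h
p,q,z=pose(P,w,-45); perp=np.cross(e,z)
c=proj(s,[[x,y,.03]])[0].astype(int);o=c-40;K=10
big=cv2.resize(im[o[1]:o[1]+80,o[0]:o[0]+80],None,fx=K,fy=K,interpolation=cv2.INTER_CUBIC)
def dr(a,b,col):
    a,b=[tuple(((proj(s,[v])[0]-o+.5)*K).astype(int)) for v in(a,b)]; cv2.line(big,a,b,col,1)
for sg in(1,-1):
    base=p+sg*e*.047
    tips=[base+.019*z+k*.008*perp for k in(1,-1)]
    back=[base-.05*z+k*.008*perp for k in(1,-1)]
    dr(tips[0],tips[1],(0,0,255));dr(tips[0],back[0],(0,255,0));dr(tips[1],back[1],(0,255,255))
cen=np.array([x,y,0])-.0012*h
co=[cen+sx*.025*e+sy*.011*h+[0,0,.053] for sx,sy in((1,1),(1,-1),(-1,-1),(-1,1))]
for i in range(4): dr(co[i],co[(i+1)%4],(255,0,0)); dr(co[i]-[0,0,.05],co[(i+1)%4]-[0,0,.05],(255,100,100))
cv2.imwrite("pics/ov.png",big[100:700,:])
ob=env.get_obs();print(ob["ft_force"],ob["grip_width"])
E
```

```text
[-0.15394132 -0.04285338  0.01511473] 0.005657095526157954
```

View pics/ov.png

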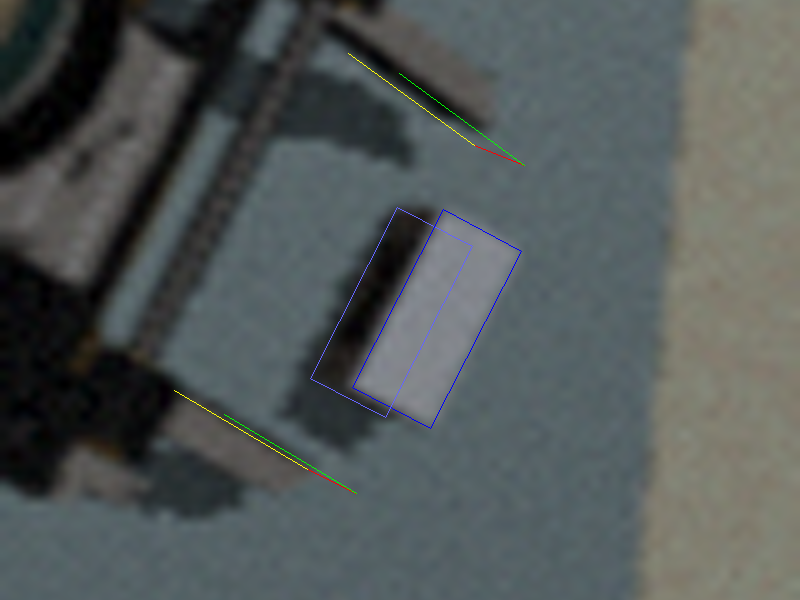

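```bash
python3 - <<'E'
from h import *
o=env.get_obs();R=Ro.from_euler('xyz',o["ee_rot"],degrees=True).as_matrix()
env.servo_line(o["tool_pos"]-.09*R[:,2],rate=.2); st()
K=8
def view(tag,g):
    o=env.get_obs();R=Ro.from_euler('xyz',o["ee_rot"],degrees=True).as_matrix();p=o["tool_pos"]
    out=[]
    for n in("top","side"):
        s=snap(n); c=proj(s,[p])[0].astype(int); oo=c-25
        big=cv2.resize(s["frame"][oo[1]:oo[1]+50,oo[0]:oo[0]+50,::-1],None,fx=K,fy=K,interpolation=cv2.INTER_CUBIC)
        f=lambda v:tuple(((proj(s,[v])[0]-oo+.5)*K).astype(int))
        for sg in(1,-1):
            b=p+sg*g*R[:,0]
            t=[b+.019*R[:,2]+k*.008*R[:,1] for k in(1,-1)]
            cv2.line(big,f(t[0]),f(t[1]),(0,0,255),1)
            for k,col in((0,(0,255,0)),(1,(0,255,255))): cv2.line(big,f(t[k]),f(t[k]-.05*R[:,2]),col,1)
        out.append(big)
    cv2.imwrite(f"pics/{tag}.png",np.hstack(out))
view("tipc",.002)
env.open_gripper(); view("tipo",.047); st()
E
```

```text
t 17.02 tcp [ 0.52   -0.2216  0.101 ] F [ 0.6 -0.5 -1.3] g 0.003
 t 18.67 tcp [ 0.5206 -0.2216  0.1014] F [-0.2 -0.2 -0.8] g 1.002
```

View pics/tipc.png

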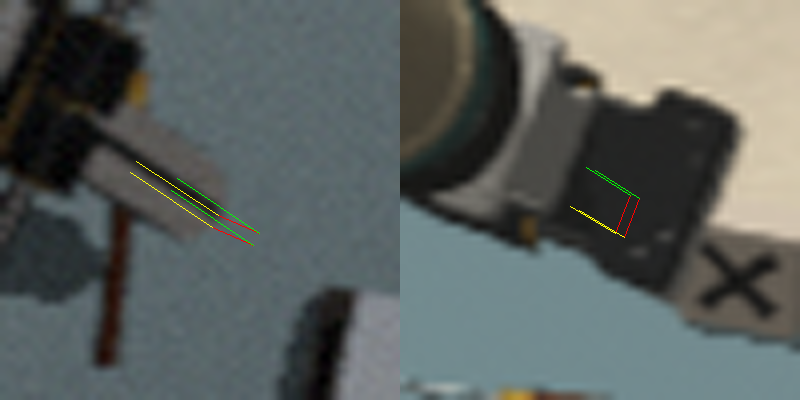

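View pics/tipo.png

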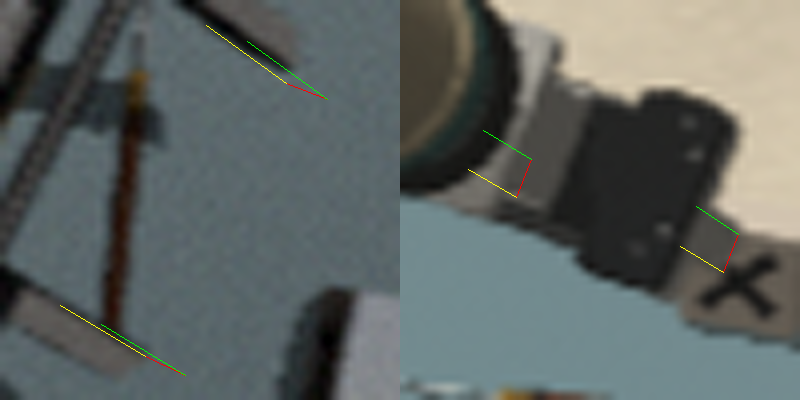

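```bash
python3 - <<'E'
from h import *
K=8
S={"top":snap("top"),"side":snap("side")}
w=-26.2;_,q,z=pose([0,0,0],w,45);R=Ro.from_euler('xyz',q,degrees=True).as_matrix()
def ov(files,p,g,tag):
    out=[]
    for n,fn in files.items():
        s=S[n];im=cv2.imread(f"pics/{fn}.png");c=proj(s,[p])[0].astype(int); oo=c-25
        big=cv2.resize(im[oo[1]:oo[1]+50,oo[0]:oo[0]+50],None,fx=K,fy=K,interpolation=cv2.INTER_CUBIC)
        f=lambda v:tuple(((proj(s,[v])[0]-oo+.5)*K).astype(int))
        for sg in(1,-1):
            b=p+sg*g*R[:,0]
            t=[b+.019*R[:,2]+k*.008*R[:,1] for k in(1,-1)]
            cv2.line(big,f(t[0]),f(t[1]),(0,0,255),1)
            for k,col in((0,(0,255,0)),(1,(0,255,255))): cv2.line(big,f(t[k]),f(t[k]-.05*R[:,2]),col,1)
        out.append(big)
    cv2.imwrite(f"pics/{tag}.png",np.hstack(out))
ov({"top":"stand2t","side":"stand2"},np.array([.4591,-.3452,.095]),.047,"ov2")
ov({"top":"t3","side":"s3"},np.array([.4841,-.2938,.1559]),.025,"ov3")
E
```

```text
(no output)
```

View pics/ov2.png

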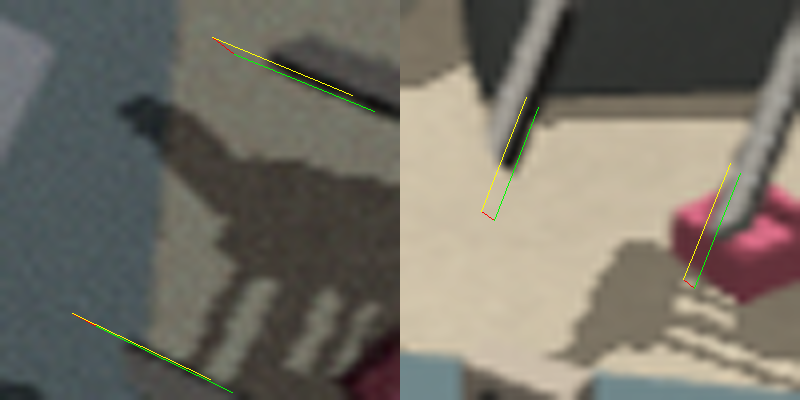

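View pics/ov3.png

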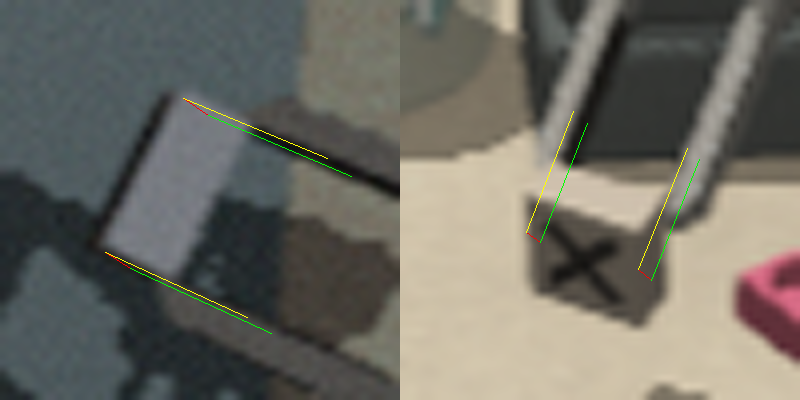

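```bash
python3 - <<'E'
from h import *
x,y,w=D[3]
s=snap("top","now_t");s2=snap("side","now_s")
c=proj(s,[[x-.025,y-.011,.053]])[0].round().astype(int);o=c-14
v=cv2.resize(s["frame"][o[1]:o[1]+28,o[0]:o[0]+28,0],None,fx=4,fy=4)
for T in(92,96):
    b=(v>T).astype(np.uint8);b=cv2.morphologyEx(b,cv2.MORPH_OPEN,np.ones((9,9)))
    n,l,stt,_=cv2.connectedComponentsWithStats(b); b=(l==1+np.argmax(stt[1:,4])).astype(np.uint8)
    print(b.sum()/16,fit_box([s],[x-.025,y-.011,-10],(.05,.022,.0001),.053,[(b,o)]))
c2=proj(s2,[[x-.02,y-.01,.03]])[0].round().astype(int)
cv2.imwrite("pics/now.png",np.hstack([cv2.resize(np.repeat(v[...,None],3,2),(400,400)),cv2.resize(b*255,(400,400))[...,None].repeat(3,2)]))
cv2.imwrite("pics/now2.png",cv2.resize(s2["frame"][c2[1]-50:c2[1]+50,c2[0]-60:c2[0]+60,::-1],None,fx=5,fy=5))
E
```

```text
200.375 (array([  0.47016921,  -0.2868078 , -10.75903695]), np.float64(0.08320349018385786))
188.25 (array([  0.46979448,  -0.28653492, -11.08613975]), np.float64(0.03913186451825057))
```

View pics/now.png

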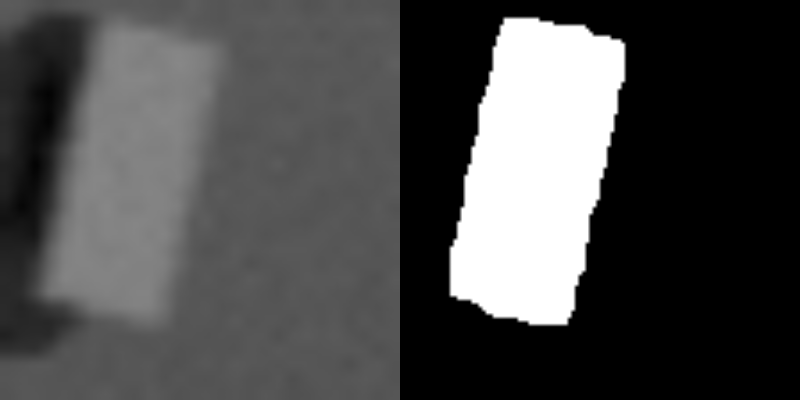

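View pics/now2.png

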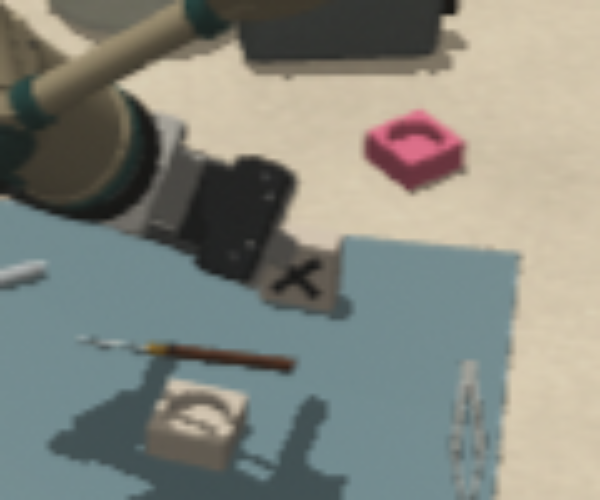

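```bash
sed -i 's/^AH=.*/AH=-.006/' h.py; python3 - <<'E'
from h import *
w=-11.
hd=np.deg2rad(w+90);h=np.array([np.cos(hd),np.sin(hd),0])
P=np.array([.4695,-.2863,.030])+.004*h
p,q,z=pose(P,w,-45)
env.move_to(p-.09*z,q); st("pre")
env.servo_line(p,rate=.1); st("at")
t=snap("top","rh0t")
env.grasp(30); st("gr")
t2=snap("top","rh1t")
ims=[]
for f in(t,t2):
    c=proj(f,[P])[0].astype(int)
    ims.append(cv2.resize(f["frame"][c[1]-26:c[1]+26,c[0]-26:c[0]+26,::-1],None,fx=7,fy=7))
cv2.imwrite("pics/rh.png",np.hstack(ims))
E
```

```text
pre t 19.23 tcp [ 0.4787 -0.2237  0.0893] F [ 0.6 -0.5 -1.1] g 1.002
at t 20.27 tcp [ 0.4699 -0.2865  0.0261] F [ 1.  -0.3  0.4] g 1.002
gr t 21.07 tcp [ 0.4694 -0.2865  0.0258] F [-0.5  0.4  0.7] g 0.533
```

View pics/rh.png

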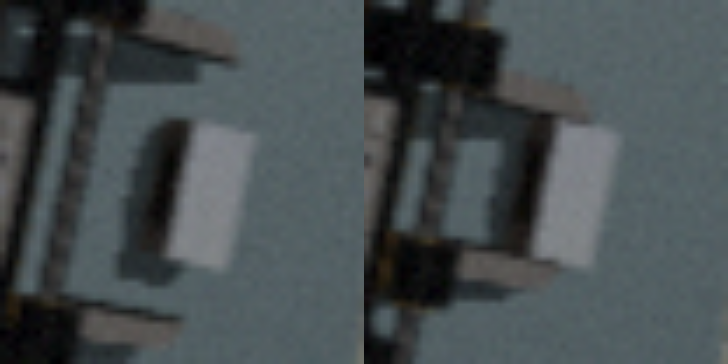

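```bash
python3 - <<'E'
from h import *
o=env.get_obs(); env.servo_line(o["tool_pos"]+[0,0,.15],rate=.2); st("lift")
P=[.47,-.284,.18]
p,q,z=pose(P,-11,0); env.move_to(p,q); st("0")
T=[.4847,.311,.16]
p,q,z=pose(T,6,0); env.move_to(p,q); st("tray0")
p,q,z=pose(T,6,45); env.move_to(p,q); st("tray45")
ims=[]
for n in("side","top"):
    s=snap(n,"car_"+n); c=proj(s,[T])[0].astype(int)
    ims.append(cv2.resize(s["frame"][c[1]-40:c[1]+40,c[0]-40:c[0]+40,::-1],None,fx=5,fy=5))
cv2.imwrite("pics/car.png",np.hstack(ims))
E
```

```text
lift t 22.02 tcp [ 0.4686 -0.2861  0.1745] F [-0.  -0.5 -0.8] g 0.532
0 t 22.92 tcp [ 0.4686 -0.2832  0.1723] F [ 0.3  1.  -0.2] g 0.527
tray0 t 25.05 tcp [0.4852 0.3102 0.154 ] F [-0.3 -0.6 -0.6] g 0.526
tray45 t 25.93 tcp [0.4846 0.3145 0.1558] F [ 0.1  0.1 -0.6] g 0.529
```

View pics/car.png

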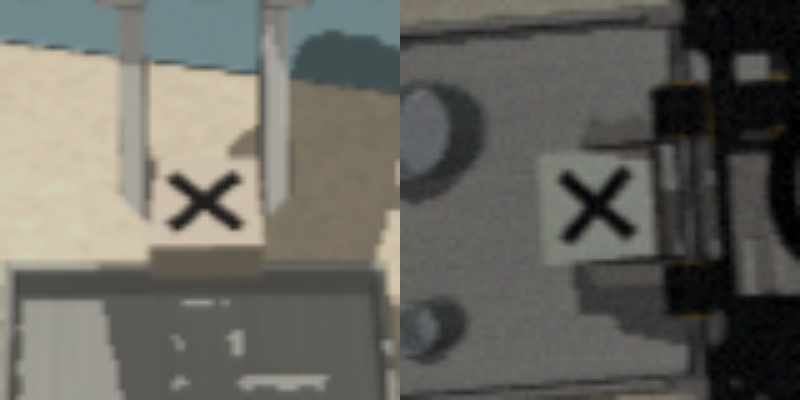

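View pics/car_side.png

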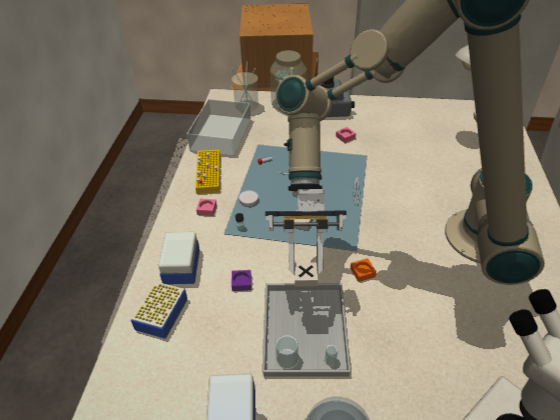

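```bash
python3 - <<'E'
from h import *
p,q,z=pose([.4847,.311,.027],6,45); off=p[2]-.027
env.servo_line(p,rate=.12); a=st("low"); env.hold(.2); a=st("low")
for k in range(14):
    p=p-[0,0,.001]; env.servo_line(p,rate=.02); b=st(round(p[2]-off,4))
    if b["ft_force"][2]-a["ft_force"][2]>4: break
ims=[]
for n in("side","top"):
    s=snap(n,"low_"+n); c=proj(s,[p])[0].astype(int)
    ims.append(cv2.resize(s["frame"][c[1]-40:c[1]+40,c[0]-40:c[0]+40,::-1],None,fx=5,fy=5))
cv2.imwrite("pics/low.png",np.hstack(ims))
E
```

```text
low t 27.29 tcp [0.4847 0.3153 0.0233] F [ 1.1 -0.5 -0.7] g 0.527
low t 27.49 tcp [0.4846 0.3152 0.0233] F [-1.3  0.2 -1.2] g 0.53
0.026 t 27.74 tcp [0.4843 0.3152 0.0218] F [-1.   0.6 -0.4] g 0.526
0.025 t 27.99 tcp [0.4842 0.3152 0.0207] F [-0.   0.2 -2.2] g 0.525
0.024 t 28.24 tcp [0.4842 0.3152 0.0197] F [-0.3 -0.3 -1.9] g 0.531
0.023 t 28.49 tcp [0.4842 0.3152 0.0187] F [-0.4 -0.1 -1.6] g 0.527
0.022 t 28.74 tcp [0.4842 0.3152 0.0177] F [-0.1 -1.  -1.8] g 0.526
0.021 t 28.99 tcp [0.4842 0.3152 0.0167] F [ 0.   0.6 -0.2] g 0.53
0.02 t 29.24 tcp [0.4842 0.3152 0.0157] F [-0.4 -0.5 -0.9] g 0.529
0.019 t 29.49 tcp [0.4843 0.3153 0.0151] F [-0.3 -1.6  2.4] g 0.527
0.018 t 29.74 tcp [0.4844 0.3155 0.0151] F [-1.6 -4.6  6.9] g 0.528
```

View pics/low.png

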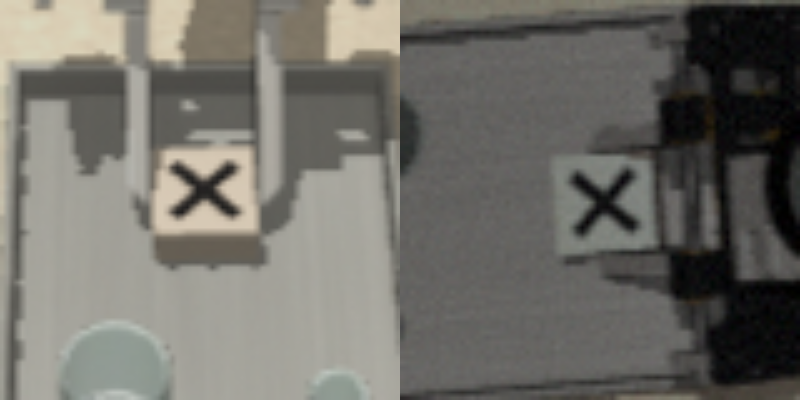

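```bash
python3 - <<'E'
from h import *
env.open_gripper(); st("open")
o=env.get_obs();R=Ro.from_euler('xyz',o["ee_rot"],degrees=True).as_matrix()
env.servo_line(o["tool_pos"]-.1*R[:,2],rate=.15); st("back")
o=env.get_obs(); env.servo_line(o["tool_pos"]+[0,0,.1],rate=.2); st("up")
env.move_to([.25,.1,.35],pose([0,0,0],6,0)[1]); st("away")
for n in("side","top"): snap(n,"fin_"+n)
E
```

```text
open t 30.68 tcp [0.4843 0.3152 0.0137] F [ 0.8  0.7 -0.4] g 0.998
back t 31.49 tcp [0.4911 0.2451 0.0842] F [-0.9 -0.7 -0.7] g 1.0
up t 32.14 tcp [0.4903 0.2452 0.1831] F [-0.8  0.4 -0.7] g 1.004
away t 33.38 tcp [0.2503 0.1002 0.3488] F [-0.5  0.3  0. ] g 1.005
```

View pics/fin_side.png

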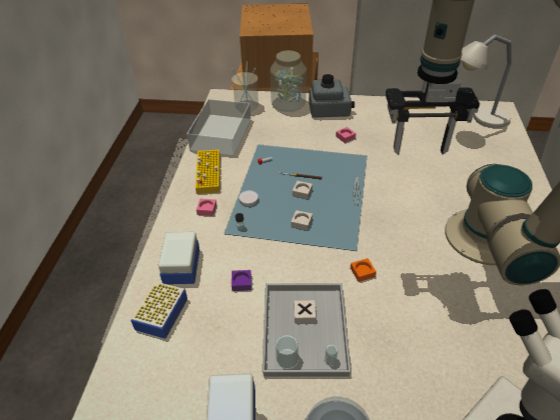

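View pics/fin_top.png

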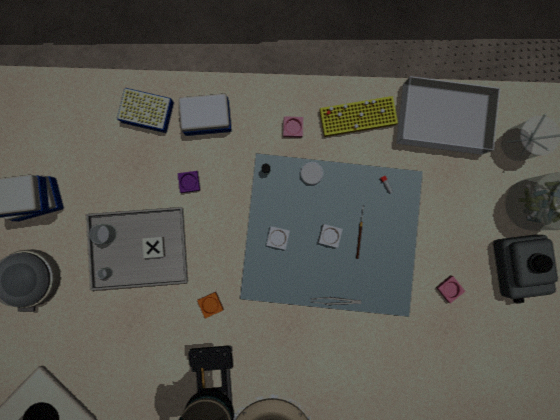

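The dish lies upside down in the tray with its cross showing, at about (152,247) in the top picture. The other two dishes and the bystanders look unchanged, so I'm handing in.

```bash
python3 - <<'E'
from h import *
for n in("top","side"):
    a=cv2.imread(f"pics/{n}0.png").astype(int);b=cv2.imread(f"pics/fin_{n}.png").astype(int)
    d=(abs(a-b).max(2)>40).astype(np.uint8); k,l,stt,_=cv2.connectedComponentsWithStats(d)
    print(n,[tuple(int(v) for v in r) for r in stt[1:] if r[4]>6])
print(env.close_job()); 
E
```

```text
top [(163, 238, 1, 10, 10), (374, 239, 17, 27, 58), (147, 241, 12, 13, 67), (391, 250, 4, 4, 8), (384, 253, 4, 4, 7), (155, 343, 78, 77, 3965), (228, 354, 98, 66, 3235), (329, 360, 163, 60, 2766), (493, 370, 67, 50, 2017), (224, 377, 3, 4, 7)]
side [(555, 0, 4, 6, 7), (402, 7, 26, 17, 279), (390, 23, 39, 34, 449), (434, 23, 13, 16, 160), (461, 45, 7, 17, 75), (396, 49, 7, 20, 89), (423, 52, 13, 7, 14), (418, 57, 42, 27, 636), (386, 88, 112, 185, 10356), (307, 152, 21, 18, 236), (401, 176, 159, 149, 8836), (483, 250, 24, 14, 102), (295, 301, 20, 16, 254), (295, 318, 22, 7, 131)]
the job is handed in; nothing more can be done
None
```

The dish with the black cross (the one nearest the mat's -y edge) now lies upside down and flat in the free half of the steel tray, with its cross showing. I handed the job in at about 33 s. It was the first dish I turned up, so the other two stayed on the mat, untouched.

- **How it was turned:** I stood it on its edge on the mat, regrasped it, turned it over the rest of the way and lowered it until it touched the tray floor. Contact came at the height I expected, with about 7 N on the wrist, and then I let go.
- **What went wrong:** the first regrasp closed on nothing and pushed the standing dish about 20 mm along the mat; it stayed upright. The pictures showed the fingertips about 19 mm further back than the tool data says. I corrected for that, and the second grasp held at the full 50 mm width.
- **Last checks:** before-and-after pictures from both cameras differ only at the dish's old place, its new place and the arm with its shadow. The other two dishes, the glassware and the tools look unmoved.

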